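Screw the stopper into the milk pot without crossing its threads

ROBOT

A 6-joint arm with a two-finger parallel gripper is mounted at the origin on a cart in front of the work surface, level with it; the furniture and walls round the work are solid. World frame = base frame: x ahead of the robot, y to its left, z up, the work surface at z = 0. Lengths are in mm, angles in rad, forces in N, time in s.
With the tool pointing down it reaches from about 400 to 925 mm from the base axis. Payload 12.5 kg.
Tool frame: the origin (TCP) lies at the centre of the arm's flange, where the gripper is bolted on; the fingertips stand 190 mm ahead of it and the grasp point (between the pads) lies 171 mm ahead of it; z points along the fingers, y is the line along which they close (so a half turn about z gives the same grasp; the last joint's range is limited). The gripper opens to 95 mm and grips with 3 to 60 N. Pads are 20 mm wide; open, the fingers measure 119 mm over their backs; the gripper's body (75 mm by 180 mm) begins 59 mm behind the grasp point.
Start: joints at [1.113, 0.491, 1.559, -0, 1.092, -0.106], TCP at [215.344, 586.73, 404.761] pointing down, gripper open.
Joint ranges: [-3.1, 3.1], [-0.84, 2.19], [0.05, 2.79], [-1.13, 4.28], [0.06, 2.93], [-2.69, 2.69]. Speed limits (rad/s): [2.22, 2.22, 2.79, 3.14, 3.14, 3.14].

INTERFACE

Orientations are given as [roll, pitch, yaw] about the fixed x, y, z axes, in that order (R = Rz(yaw) Ry(pitch) Rx(roll)).
In Python, from cell import env, read_camera, search_frame, cut_out gives the robot as it stands. The module is installed in compiled form; this text tells all that it offers.
- The arm moves only by the tool move_arm, never from a script. Its argument "commands" is a list of rows, each a list of 3 entries, a list of its own where there are three numbers: the shift along the world's x, y, z normalised to -1 to 1, where 1 is 0.03 m, then the turn about the world's z normalised to -1 to 1, where 1 is 0.08 rad, then the opening, from -1 (shut) to 1 (fully open), so that 0 is half open. A call has 1 to 20 rows; each row shifts and turns the commanded pose from where the row before left it; what a row does not reach is not made up. A row lasts 1/12 s, in which the tool goes at most 41.7 mm and 7.16 degrees, less where a joint would pass 70% of its speed; a pose out of reach is approached as far as the arm can. A call with a number of a shift or a turn outside -1 to 1 is refused whole. A call with a gripper value outside its range is refused whole. The fingers move at their own pace and stop on an object; the grip force is fixed at half the most. Time passes only in rows, so rows that do not move let the fingers close. It gives the time, the measured TCP pose, the force, the opening and the grip force at its end, in the units of the state.
- env.state(): the state, without advancing time (a new reading comes with each control period).
- read_camera(name): name is "scene" or "top" or "wrist"; returns a dict with "image" (384x512x3 uint8, red, green, blue), "fx", "fy", "cx", "cy" (pixels), "rvec" (rotation vector, rad) and "tvec" (3), from world to camera coordinates, as OpenCV has them. Camera axes: x right, y down, z forward; pixel columns grow to the right and rows downward; lengths in mm; the calibration is good to about 2 mm. The wrist camera is an equidistant fisheye: a pixel r from the principal point sees the ray r / f radians off the axis. A picture is of the moment at which its call begins. There is no depth.
- env.job_done(): hands the job in; it is judged then, once.
Trained networks look in a picture, given as the dict that the camera call returned (one of the last four; its "shot" number tells which), for a name from the list of things; names that differ only in an ending like _2 or _b are one class to them, and where a whole thing is asked for, a point or a joint stands for the part that bears it (a point fixed in the world has none). Each returns a list of dicts, best first, with "confidence" (0 to 1); they miss things now and then, are a little off and sometimes report something else, mostly with a low value. They report only what shows in the picture. A call takes as long as a camera call. They do not tell look-alikes from the thing itself.
- search_frame(thing, picture): "at" ([column, row] in pixels, amid what is visible of it).
- cut_out(thing, picture): "region" (384x512 bool, what is visible of it) and "at" ([column, row] in pixels, amid what is visible of it).
The state is a dict: "t": time; "joints": joint angles; "qvel": joint speeds; "tau": joint torques, N m; "eef_pos": TCP position; "tcp_rot": TCP orientation; "ft_force": force on the tool from outside, world axes, zero at the start; "moment": the same for the moment, N m; "opening": opening from 0.0 (shut) to 1.0 (fully open); "grip_force": force on a finger pad.
Only numpy, scipy, OpenCV 4.12 (cv2) and the standard library are available. Lean on these libraries where they do the work, as an engineer would, in place of code of your own. Each camera call takes 0.05 s, during which the arm holds its last target. There are 200 camera calls.

TASK

Pick up the screw stopper and screw it fully home, clockwise, in the mouth of the milk pot, turning gently: lay it on the mouth, turn it until the lugs drop in, and if it binds almost at once the threads are crossed, so stop without forcing it, lift it out and start it again at the next place. Leave it let go, upright and screwed down to the end of its thread, and do not disturb the other things.

Things in the scene. Friction and masses are not known exactly. Their poses are not given: they have to be found in the camera images.
- stopper: loose black and grey screw stopper, 0.12 kg, 61 mm high, standing upright on the worktop at the start. Origin: centre of its underside, z up. Round plug 38.6 mm in diameter up to 28.5 mm (foot tapered to 31 mm over the lowest 8 mm), round cover 68 mm in diameter at 28.5 to 34.5 mm, upright grip bar at 34.5 to 61 mm.
- stopper_grip (a point): centre of the stopper's grip bar, 47.5 mm above the stopper's origin; the bar is 46 mm long (along x) and 14 mm thick (along y: grasp it so), 26.5 mm high.
- stopper_lugs (a point): on the stopper's axis, level with the undersides of its three lugs, 14 mm above its origin. The lugs stand out from the plug 120 degrees apart, one of them along x, 6.4 mm wide, 4 mm high, out to a radius of 25 mm.
- pot: insulated steel milk pot fixed to the worktop, 102 mm in diameter on a black base 120 mm in diameter, mouth 100 mm above the worktop. Curved handle towards its +y, out to 88 mm from the axis and 86 mm high; short spout towards -y. Origin: centre of its underside, z up. Threads spoil above 60 N of contact (about 1 N m of turning).
- pot_mouth (a point): centre of the mouth, level with the rim, 100 mm above the pot's origin. Flush here is the 4 mm lip of a fixed screw collar, bore 41 mm, with six gaps, 60 degrees apart, through which the lugs drop (6 degrees play either way). The collar sits at any angle, not related to the handle and not measured. Lugs not at gaps lie on the lip, at this height.
- thread_start (a point): on the pot's axis, 9.5 mm below the mouth: where the lugs' undersides come to rest after dropping through any gap. Every other gap is a true start. At the three between, the threads are crossed: the stopper binds hard within 16 degrees of clockwise turning and does not descend; it must come out and go in 60 degrees on. Counter-clockwise is always blocked.
- thread_end (a point): on the pot's axis, 13 mm below the mouth: where the lugs' undersides are when screwed home. From a true start the stopper turns clockwise (seen from above) about 32 degrees to a firm end stop, descending evenly by 3.5 mm; the cover then stands 1.5 mm above the rim.
- jam_jar: bystander: small glass jar with a red lid and yellow contents, 59 mm in diameter, 75 mm high; origin at its underside.
- berry_jar: bystander: small glass jar with a red lid and pink contents, 60 mm in diameter, 75 mm high; origin at its underside.
- bowl: bystander: small white bowl of red sauce with a spoon standing in it, 113x153x137 mm; origin at its underside.
- cheese: bystander: yellow block of cheese, 36x55x30 mm; origin at its underside.
- mill: bystander: turned brown wooden mill, 52 mm in diameter, 140 mm high; origin at its underside.
Not all that is in view belongs to the job. Of the things like the stopper, leave any that is turquoise; of the rest the smaller one is meant.

How it is judged (in metres and radians):
On the way, in this order (a step that is already met when the one before it is completed fails the run):
1. the stopper is lifted clear of the worktop (height (world z) of stopper above 0.04 m), for 0.1 s.
2. the stopper's lugs have dropped through the lip of the pot's mouth (horizontal distance between stopper and pot_mouth below 0.004 m and z of stopper in the frame of pot below 0.0785 m), for 0.1 s.
At the end, for the whole second after the job is handed in: the stopper is screwed home in the pot: within 4 mm of the mouth's axis, its underside 71 to 74.5 mm above the pot's underside, tilted less than 0.08 rad and at rest (horizontal distance between stopper and pot_mouth below 0.004 m and z of stopper in the frame of pot between 0.071 and 0.0745 m and angle between stopper's own z axis and vertical below 0.08 rad and linear speed of stopper below 0.02 m/s); the robot touches nothing.
It fails at once if the stopper and the pot (threads, lip or rim) are pressed on each other with more than 60 N (contact force between stopper and pot above 60 N).
It fails at once if a jar, the bowl, the cheese or the mill is moved by more than 20 mm (distance of any of jam_jar, berry_jar, bowl, cheese, mill from where it was at the start of the episode above 0.02 m).
It also fails if it takes over 72 s, if anything falls off the work surface, if the arm or the gripper's body presses on something with over 40 N, if the wrist force passes 120 N, or if a joint passes its speed limit or range.

## Working session

There is one attempt and no reset: what is moved stays moved. The work goes in short steps, Python scripts to look and compute and a tool call to move; the robot and the scene stay as the last step left them, time stands still between calls to the robot, and variables do not carry over. Pictures are saved under pics/ and viewed, at most 10 in all, crops included, and the job is handed in when it is done.

Besides the shell and the picture viewer there is one more tool, called after ">>>" by a JSON object that holds its "fn" and its "kwargs". move_arm: Moves the arm, as the interface text tells. Its arguments: {"type":"object","properties":{"commands":{"type":"array","items":{"type":"array"}}},"required":["commands"]}

```bash
mkdir -p pics; cat > h.py <<'E'
import numpy as np, cv2
from cell import env, read_camera, search_frame, cut_out
def ray(c,px):
    R,_=cv2.Rodrigues(np.array(c["rvec"],float)); t=np.array(c["tvec"],float).ravel()
    return R,t
def toz(c,px,z,fish=False):
    R,t=ray(c,px); x=(px[0]-c["cx"])/c["fx"]; y=(px[1]-c["cy"])/c["fy"]
    if fish:
        th=np.hypot(x,y); s=np.sin(th)/th if th>1e-9 else 1; d=np.array([x*s,y*s,np.cos(th)])
    else: d=np.array([x,y,1.])
    o=-R.T@t; w=R.T@d
    return o+w*(z-o[2])/w[2]
def proj(c,P,fish=False):
    R,t=ray(c,0); p=R@np.array(P,float)+t
    if fish:
        r=np.hypot(p[0],p[1]); th=np.arctan2(r,p[2]); q=p[:2]/max(r,1e-9)*th
    else: q=p[:2]/p[2]
    return np.array([q[0]*c["fx"]+c["cx"],q[1]*c["fy"]+c["cy"]])
def save(im,n): cv2.imwrite("pics/"+n,cv2.cvtColor(im,cv2.COLOR_RGB2BGR))
E
python3 - <<'E'
from h import *
ims=[]
for n,f in(("top",0),("scene",0)):
    c=read_camera(n); save(c["image"],n+"0.png")
    for th in("stopper","pot","jam_jar","berry_jar","bowl","cheese","mill"):
        for d in search_frame(th,c)[:4]: print(n,th,np.round(d["at"]),round(d["confidence"],2),np.round(toz(c,d["at"],40)))
E
```

```text
top stopper [358. 243.] 0.89 [ 379. -275.   40.]
top stopper [346. 196.] 0.8 [ 505. -246.   40.]
top stopper [304. 180.] 0.73 [ 551. -132.   40.]
top pot [242. 202.] 0.56 [493.  37.  40.]
top jam_jar [161. 150.] 0.73 [640. 258.  40.]
top jam_jar [320. 141.] 0.66 [ 659. -179.   40.]
top berry_jar [352. 160.] 0.8 [ 605. -264.   40.]
top bowl [145. 231.] 0.86 [418. 302.  40.]
top bowl [238. 202.] 0.47 [494.  48.  40.]
top cheese [192. 235.] 0.64 [406. 175.  40.]
top mill [162. 153.] 0.9 [631. 256.  40.]
top mill [345. 194.] 0.43 [ 511. -243.   40.]
scene stopper [318. 279.] 0.87 [ 379. -280.   40.]
scene stopper [302. 225.] 0.8 [ 531. -150.   40.]
scene stopper [329. 250.] 0.7 [ 478. -252.   40.]
scene pot [235. 212.] 0.75 [489.  24.  40.]
scene jam_jar [332. 207.] 0.86 [ 648. -170.   40.]
scene jam_jar [206. 167.] 0.48 [641. 255.  40.]
scene jam_jar [358. 232.] 0.27 [ 580. -274.   40.]
scene berry_jar [359. 233.] 0.94 [ 580. -278.   40.]
scene bowl [140. 193.] 0.87 [418. 303.  40.]
scene bowl [232. 211.] 0.63 [486.  30.  40.]
scene cheese [169. 217.] 0.78 [374. 146.  40.]
scene cheese [359. 230.] 0.29 [ 590. -272.   40.]
scene mill [207. 165.] 0.78 [655. 262.  40.]
```

View pics/top0.png

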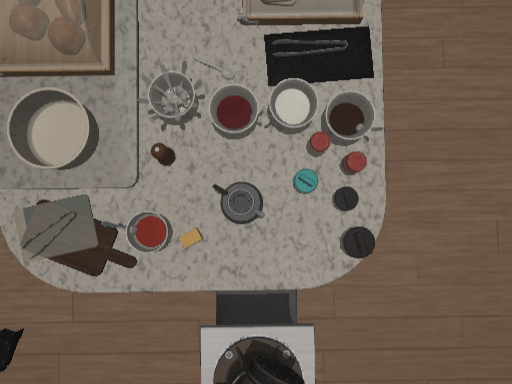

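View pics/scene0.png

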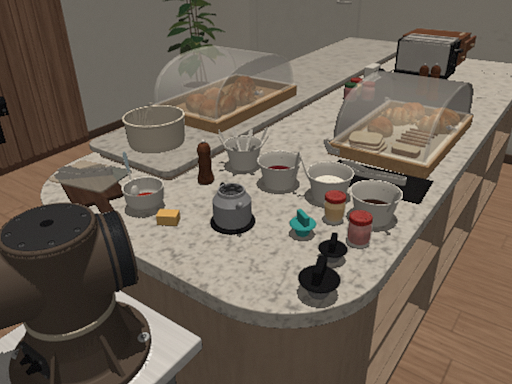

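The top view shows three look-alikes: large black at (358,243), small black at (346,198) and turquoise at (306,181). I choose the small black one and will check it in a close crop.

```bash
python3 - <<'E'
from h import *
c=read_camera("top"); im=c["image"]
a=cv2.resize(im[180:230,320:370],(400,400),interpolation=cv2.INTER_CUBIC); b=cv2.resize(im[175:225,215:265],(400,400),interpolation=cv2.INTER_CUBIC)
save(np.hstack([a,b]),"crop1.png")
for d in cut_out("stopper",c):
    m=d["region"].astype(np.uint8); n=m.sum(); (x,y),(w,h),an=cv2.minAreaRect(cv2.findNonZero(m)); print(np.round(d["at"]),n,x,y,w,h,np.round(toz(c,(x,y),34)))
for z in(61,34.5,0): print(z,toz(c,(346,198),z))
print(toz(c,(241,202),100), -ray(c,0)[0].T@ray(c,0)[1], env.state()["tcp_rot"])
E
```

```text
[346. 198.] 426 345.75 197.74998474121094 21.920310974121094 22.62741470336914 [ 502. -246.   34.]
[304. 179.] 469 305.5000305175781 180.00001525878906 23.33452033996582 23.33452033996582 [ 553. -137.   34.]
[360. 243.] 824 359.0 242.0 32.0 30.0 [ 381. -280.   34.]
61 [ 500.56260052 -241.30012804   61.        ]
34.5 [ 501.50798025 -246.97456469   34.5       ]
0 [ 502.73875764 -254.36203882    0.        ]
[492.63717225  38.79936247 100.        ] [ 459.82872896    3.19609419 1202.81376761] [3.14150802e+00 4.46158318e-05 2.78980932e+00]
```

View pics/crop1.png

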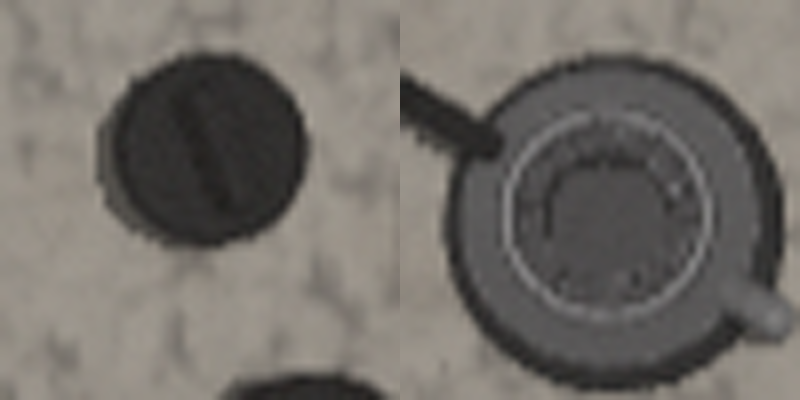

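The crop confirms the small plain black stopper, cover centre at about pixel (346,198.7), bar about 21° off world x. The pot is at (241,202), with gaps visible as notches. I'll move over the pot first for a wrist look on the way.

>>> {"fn": "move_arm", "kwargs": {"commands": [[[0.95,-0.9,0],1,1],[[0.95,-0.9,0],1,1],[[0.95,-0.9,0],1,1],[[0.95,-0.9,0],1,1],[[0.95,-0.9,0],1,1],[[0.95,-0.9,0],1,1],[[0.95,-0.9,0],1,1],[[0.95,-0.9,0],1,1],[[0.95,-0.9,0],1,1],[[0.7,-0.9,0],0,1],[[0,-1,0],0,1],[[0,-1,0],0,1],[[0,-1,0],0,1],[[0,-1,0],0,1],[[0,-1,0],0,1],[[0,-1,0],0,1],[[0,-1,0],0,1],[[0,-1,0],0,1],[[0,-1,0],0,1],[[0,-0.3,0],0,1]]}}

```text
t: 2.57
eef_pos: [492.7, 34.9, 404.9]
tcp_rot: [-3.141, 0.0, -2.775]
ft_force: [0.2, 0.4, -0.1]
opening: 0.997
grip_force: 0.0
```

```bash
python3 - <<'E'
from h import *
c=read_camera("wrist"); save(c["image"],"w1.png"); s=env.state(); print(np.round(s["eef_pos"]),s["tcp_rot"],np.round(s["joints"],2),s["t"],c["fx"],-ray(c,0)[0].T@ray(c,0)[1])
for th,z in(("pot",100),("pot_mouth",100),("stopper",34)):
    for d in search_frame(th,c)[:4]: print(th,np.round(d["at"]),round(d["confidence"],2),np.round(toz(c,d["at"],z,1),1))
E
```

```text
[493.  35. 405.] [-3.14115589e+00  1.39371380e-04 -2.77607407e+00] [-0.06  0.31  1.87 -0.    0.96 -2.  ] 2.6167 297.3186396354542 [422.59340731   8.27709212 385.7477617 ]
pot [259. 178.] 0.85 [485.4  33.7 100. ]
pot_mouth [260. 175.] 0.92 [481.8  33.  100. ]
pot_mouth [449. 192.] 0.68 [419.5 246.7 100. ]
stopper [ 62. 112.] 0.93 [ 506.7 -245.6   34. ]
stopper [66. 23.] 0.75 [ 387.2 -284.9   34. ]
stopper [119. 168.] 0.56 [ 551.  -135.8   34. ]
```

View pics/w1.png

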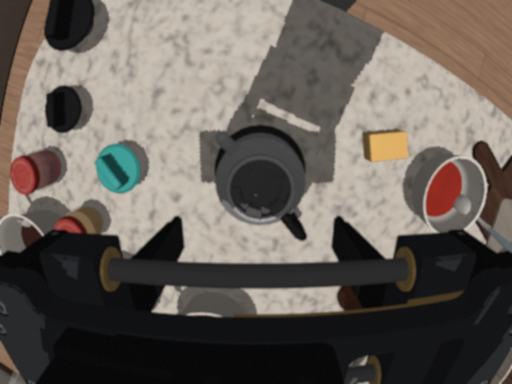

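The wrist view shows the pot mouth at about (260,188), the small black stopper at (63,108) and turquoise at (118,168). I'll go closer, with the camera above the mouth, to measure its centre and gaps.

>>> {"fn": "move_arm", "kwargs": {"commands": [[[0.5,0.2,-0.7],0,1],[[0.5,0.2,-0.7],0,1],[[0.5,0.2,-0.8],0,1],[[0.5,0.2,-0.8],0,1],[[0,0,0],0,1],[[0,0,0],0,1]]}}

```text
t: 3.27
eef_pos: [552.8, 63.2, 313.8]
tcp_rot: [3.14, -0.003, -2.771]
ft_force: [0.5, -1.0, 0.6]
opening: 0.997
grip_force: 0.0
```

```bash
cat >> h.py <<'E'
def rect(c,cx,cy,z,half,n=600,fish=True):
    # up = +x, left = +y
    k=np.linspace(half,-half,n); R,t=ray(c,0)
    X,Y=np.meshgrid(cx+k,cy+k,indexing="ij")
    p=np.stack([X,Y,np.full_like(X,z)],-1)@R.T+t
    if fish:
        r=np.hypot(p[...,0],p[...,1]); f=np.arctan2(r,p[...,2])/np.maximum(r,1e-9)
    else: f=1/p[...,2]
    u=p[...,0]*f*c["fx"]+c["cx"]; v=p[...,1]*f*c["fy"]+c["cy"]
    return cv2.remap(c["image"],u.astype(np.float32),v.astype(np.float32),cv2.INTER_CUBIC)
E
python3 - <<'E'
from h import *
c=read_camera("wrist"); s=env.state(); print(np.round(s["eef_pos"]),-ray(c,0)[0].T@ray(c,0)[1])
np.save("c1.npy",c,allow_pickle=True)
r=rect(c,492,37,100,60)
g=np.clip(r.astype(float)*2.2,0,255).astype(np.uint8); 
for k in range(0,600,50): cv2.line(g,(k,0),(k,8),(255,0,0),1); cv2.line(g,(0,k),(8,k),(255,0,0),1)
save(g,"r1.png")
E
```

```text
[553.  63. 315.] [482.71559344  36.26218863 294.78099468]
```

View pics/r1.png

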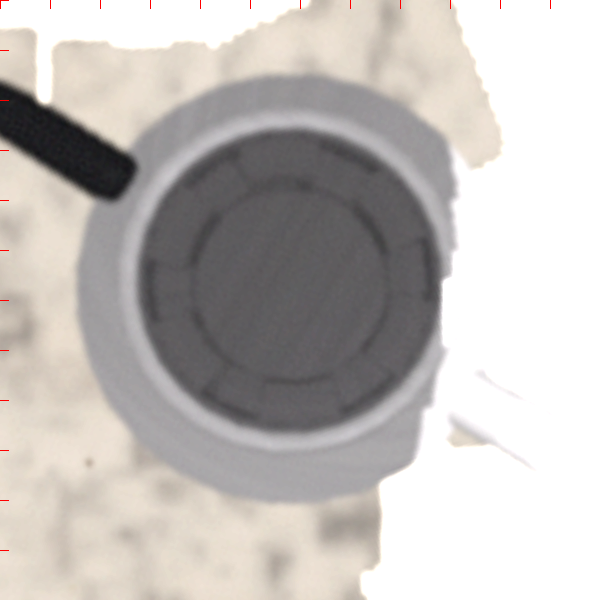

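The rectified view shows the mouth circle centred at about pixel (290,281), i.e. world (495.8, 39.0), with faint gap edges. A polar unwrap should give the gap angles.

```bash
python3 - <<'E'
from h import *
c=np.load("c1.npy",allow_pickle=True).item()
r=rect(c,495.8,39,100,34)
g=r.mean(2).astype(np.float32)
# world angle a: +x up, +y left ; px = c - y*k, py = c - x*k
k=599/68; A=np.deg2rad(np.linspace(0,360,760)); Rr=np.linspace(17,33,300)
a,q=np.meshgrid(A,Rr)
p=cv2.remap(g,(299.5-q*np.sin(a)*k).astype(np.float32),(299.5-q*np.cos(a)*k).astype(np.float32),cv2.INTER_LINEAR)
lo,hi=np.percentile(p[:220],[1,99]); p=(np.clip((p-lo)/(hi-lo),0,1)*255).astype(np.uint8)
gg=(np.clip((g-lo)/(hi-lo),0,1)*255).astype(np.uint8)
for d in range(0,360,30): cv2.putText(p,str(d),(int(d/360*759),12),0,.4,255,1); cv2.line(p,(int(d/360*759),14),(int(d/360*759),22),255,1)
save(cv2.cvtColor(np.vstack([p,np.hstack([cv2.resize(gg,(290,290)),np.zeros((290,470),np.uint8)])]),cv2.COLOR_GRAY2RGB),"pol.png")
E
```

```text
(no output)
```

View pics/pol.png

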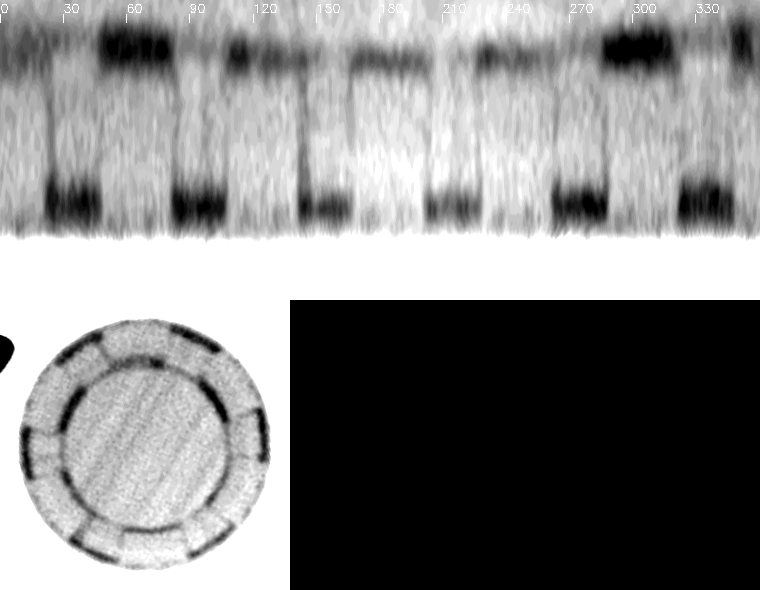

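Gaps lie at about 34.4° + 60k° in the world (outer dark arcs at 21–47°, 82–107° and so on). Now over to the stopper for a close measurement.

>>> {"fn": "move_arm", "kwargs": {"commands": [[[0.1,-1,0],0,1],[[0.1,-1,0],0,1],[[0.1,-1,0],0,1],[[0.1,-1,0],0,1],[[0.1,-1,0],0,1],[[0.1,-1,0],0,1],[[0,-1,0],0,1],[[0,-1,0],0,1],[[0,-1,0],0,1],[[0,-0.4,0],0,1],[[0,0,0],0,1],[[0,0,0],0,1]]}}

```text
t: 4.32
eef_pos: [570.4, -220.0, 315.8]
tcp_rot: [-3.141, 0.001, -2.774]
ft_force: [0.2, 0.4, 0.2]
opening: 1.003
grip_force: 0.0
```

```bash
python3 - <<'E'
from h import *
c=read_camera("wrist"); s=env.state(); print(np.round(s["eef_pos"],1),s["tcp_rot"],np.round(s["joints"],2))
np.save("c2.npy",c,allow_pickle=True)
best=min(cut_out("stopper",c),key=lambda d:np.hypot(*(toz(c,d["at"],34,1)[:2]-[503,-247])))
ct=cv2.findContours(best["region"].astype(np.uint8),0,1)[0]; ct=max(ct,key=len)[:,0]
P=np.array([toz(c,p,34.5,1)[:2] for p in ct]); (x,y),R=cv2.minEnclosingCircle(P.astype(np.float32)); print(best["confidence"],"enc",x,y,R)
r=rect(c,503,-247,61,45); g=np.clip(r.astype(float)*3,0,255).astype(np.uint8); save(g,"s1.png")
E
```

```text
[ 570.5 -219.3  315.7] [-3.14143780e+00  5.57884845e-04 -2.77331839e+00] [-0.47  0.57  1.69  0.    0.89 -2.41]
0.94 enc 503.16259765625 -249.1602783203125 33.49873352050781
```

View pics/s1.png

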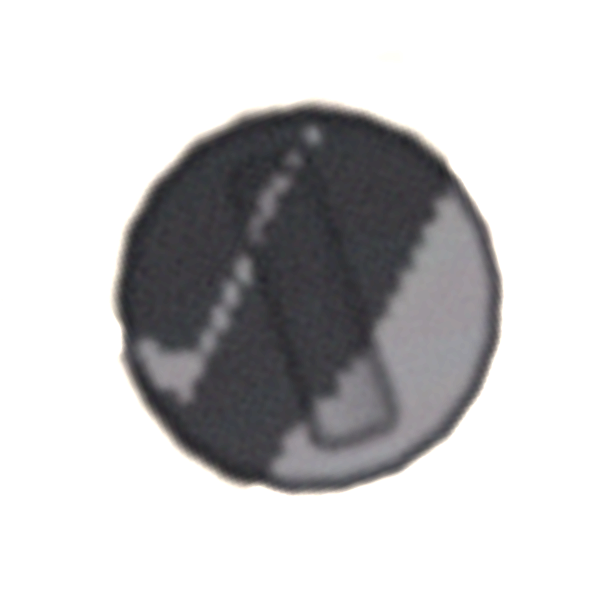

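The stopper view shows cover centre (≈310,298) and bar ends (≈275,150) and (357,432): centre about (504,-249), bar yaw about 17.8°. The fingertips must stay above the cover (34.5 mm), so grasp at TCP z ≈ 227.5.

>>> {"fn": "move_arm", "kwargs": {"commands": [[[-0.74,-0.33,0],-0.72,1],[[-0.74,-0.33,0],0,1],[[-0.74,-0.33,0],0,1],[[0,0,-0.8],0,1],[[0,0,-0.8],0,1],[[0,0,0],0,1],[[0,0,0],0,1]]}}

```text
t: 5.0
eef_pos: [504.5, -248.9, 266.7]
tcp_rot: [3.14, -0.001, -2.83]
ft_force: [1.0, -0.1, -0.4]
opening: 1.0
grip_force: 0.0
```

>>> {"fn": "move_arm", "kwargs": {"commands": [[[0,0,-0.5],0,1],[[0,0,-0.5],0,1],[[0,0,-0.31],0,1],[[0,0,0],0,1],[[0,0,0],0,-1],[[0,0,0],0,-1],[[0,0,0],0,-1],[[0,0,0],0,-1],[[0,0,0],0,-1],[[0,0,0],0,-1],[[0,0,0],0,-1],[[0,0,0],0,-1],[[0,0,0],0,-1],[[0,0,0],0,-1]]}}

```text
t: 6.17
eef_pos: [504.2, -250.0, 227.4]
tcp_rot: [3.141, -0.0, -2.831]
ft_force: [-0.2, -0.0, -0.2]
opening: 0.356
grip_force: 0.0
```

>>> {"fn": "move_arm", "kwargs": {"commands": [[[0,0,0],0,-1],[[0,0,0],0,-1],[[0,0,0],0,-1],[[0,0,0],0,-1],[[0,0,0],0,-1],[[0,0,0],0,-1],[[0,0,0],0,-1]]}}

```text
t: 6.75
eef_pos: [504.2, -250.0, 227.4]
tcp_rot: [3.141, -0.0, -2.831]
ft_force: [0.2, 0.5, -1.4]
opening: 0.148
grip_force: 30.0
```

Gripped. Lift, then check how the stopper sits in the fingers.

>>> {"fn": "move_arm", "kwargs": {"commands": [[[0,0,0.3],0,-1],[[0,0,0.7],0,-1],[[0,0,0.9],0,-1],[[0,0,0.9],0,-1],[[0,0,0.9],0,-1],[[0,0,0.7],0,-1],[[0,0,0],0,-1],[[0,0,0],0,-1]]}}

```text
t: 7.42
eef_pos: [504.0, -249.8, 360.7]
tcp_rot: [-3.14, 0.002, -2.831]
ft_force: [0.5, -0.6, -2.3]
opening: 0.149
grip_force: 30.0
```

```bash
python3 - <<'E'
from h import *
c=read_camera("wrist"); s=env.state(); e=np.array(s["eef_pos"]); print(np.round(e,1),s["tcp_rot"],s["ft_force"],-ray(c,0)[0].T@ray(c,0)[1])
zc=e[2]-227.4+34.5
im=c["image"].copy()
for dx in(0,):
  for a in np.linspace(0,2*np.pi,200):
    u=proj(c,[e[0]+34*np.cos(a),e[1]+34*np.sin(a),zc],1).astype(int)
    if 0<=u[0]<512 and 0<=u[1]<384: im[u[1],u[0]]=[255,0,0]
u=proj(c,[e[0],e[1],zc],1); print(u)
x0,y0=int(max(0,u[0]-110)),int(max(0,min(u[1]-85,384-170)))
np.save("c3.npy",c,allow_pickle=True)
save(cv2.resize(np.clip(im[y0:y0+170,x0:x0+220]*2.0,0,255).astype(np.uint8),None,fx=3.5,fy=3.5),"g1.png")
for d in cut_out("stopper",c)[:3]: print(d["at"],d["confidence"],d["region"].sum())
E
```

```text
[ 503.9 -249.8  359.4] [ 3.14157579e+00  1.01037804e-04 -2.83103611e+00] [ 0.0487983   0.26765007 -1.69600078] [ 432.5100838  -272.51235751  341.37745006]
[257.70712459 229.07564236]
[335.6, 233.9] 0.87 768
[264.7, 61.0] 0.67 5595
[258.8, 216.2] 0.66 5594
```

View pics/g1.png

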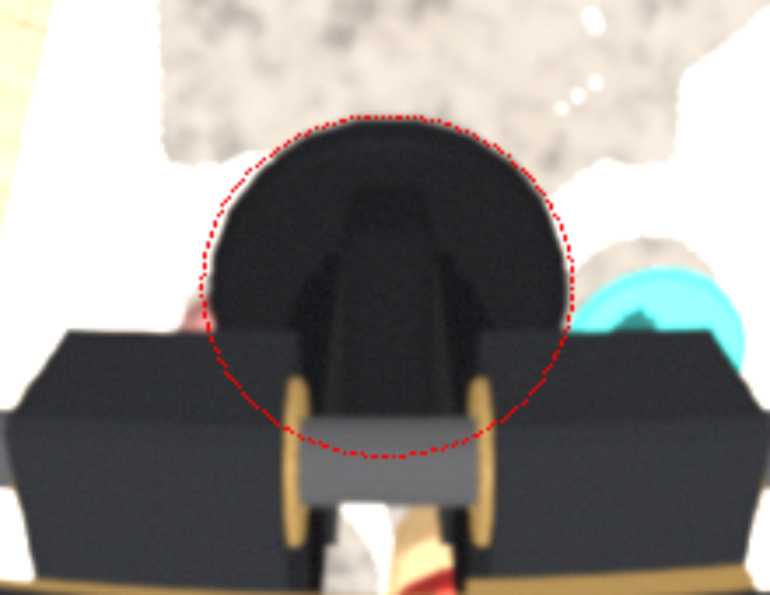

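The held stopper is centred in the fingers within about 0.5 mm (overlay circle matches the cover at columns 205–570). Now over the mouth, turned to the gap angle (+0.29 rad).

>>> {"fn": "move_arm", "kwargs": {"commands": [[[0,0.5,0],0.63,-1],[[0,0.8,0],1,-1],[[0,1,0],1,-1],[[-0.1,1,0],1,-1],[[-0.1,1,0],0,-1],[[-0.06,1,0],0,-1],[[0,1,0],0,-1],[[0,1,0],0,-1],[[0,1,0],0,-1],[[0,0.8,0],0,-1],[[0,0.53,0],0,-1],[[0,0,0],0,-1],[[0,0,0],0,-1],[[0,0,0],0,-1]]}}

```text
t: 8.68
eef_pos: [496.5, 38.4, 358.8]
tcp_rot: [3.141, -0.001, -2.541]
ft_force: [-0.3, -0.7, -1.0]
opening: 0.145
grip_force: 30.0
```

```bash
python3 - <<'E'
from h import *
s=env.state(); print(np.round(s["eef_pos"],2),s["tcp_rot"],np.round(s["ft_force"],2),np.round(s["joints"],2))
E
```

```text
[496.48  38.4  358.76] [ 3.14080877e+00 -1.15122891e-03 -2.54056992e+00] [-0.29 -0.74 -1.01] [-0.06  0.37  1.92 -0.    0.85 -2.23]
```

>>> {"fn": "move_arm", "kwargs": {"commands": [[[0,0,-0.4],0,-1],[[0,0,-0.4],0,-1],[[0,0,-0.2],0,-1],[[0,0,-0.1],0,-1],[[0,0,-0.1],0,-1],[[0,0,-0.1],0,-1],[[0,0,-0.1],0,-1],[[0,0,0],0,-1],[[0,0,0],0,-1]]}}

```text
t: 9.43
eef_pos: [496.5, 38.9, 317.6]
tcp_rot: [3.142, 0.0, -2.541]
ft_force: [-0.4, 0.5, -1.7]
opening: 0.149
grip_force: 30.0
```

>>> {"fn": "move_arm", "kwargs": {"commands": [[[0,0,-0.05],0,-1],[[0,0,-0.05],0,-1],[[0,0,-0.05],0,-1],[[0,0,-0.04],0,-1],[[0,0,0],0,-1]]}}

```text
t: 9.85
eef_pos: [496.4, 38.9, 311.5]
tcp_rot: [3.141, -0.0, -2.541]
ft_force: [0.0, -0.2, -1.0]
opening: 0.148
grip_force: 30.0
```

No contact below lip height, so the lugs are going through. Continuing gently.

>>> {"fn": "move_arm", "kwargs": {"commands": [[[0,0,-0.05],0,-1],[[0,0,-0.04],0,-1],[[0,0,-0.04],0,-1],[[0,0,0],0,-1]]}}

```text
t: 10.18
eef_pos: [496.4, 38.9, 307.6]
tcp_rot: [3.141, -0.0, -2.541]
ft_force: [-0.2, 0.3, -1.2]
opening: 0.145
grip_force: 30.0
```

>>> {"fn": "move_arm", "kwargs": {"commands": [[[0,0,-0.04],0,-1],[[0,0,-0.04],0,-1],[[0,0,-0.03],0,-1],[[0,0,0],0,-1],[[0,0,0],0,-1]]}}

```text
t: 10.6
eef_pos: [496.4, 38.9, 304.5]
tcp_rot: [3.141, -0.0, -2.541]
ft_force: [-0.1, 0.7, -1.5]
opening: 0.148
grip_force: 30.0
```

>>> {"fn": "move_arm", "kwargs": {"commands": [[[0,0,-0.02],0,-1],[[0,0,-0.01],0,-1],[[0,0,0],0,-1],[[0,0,0],0,-1]]}}

```text
t: 10.93
eef_pos: [496.5, 39.0, 303.8]
tcp_rot: [-3.142, 0.0, -2.541]
ft_force: [-0.2, 0.1, 0.0]
opening: 0.145
grip_force: 30.0
```

Dropped in. Turn clockwise gently with the matching descent and watch the moment.

>>> {"fn": "move_arm", "kwargs": {"commands": [[[0,0,-0.005],-0.3,-1],[[0,0,-0.005],-0.3,-1],[[0,0,-0.005],-0.3,-1],[[0,0,-0.005],-0.3,-1],[[0,0,-0.005],-0.3,-1],[[0,0,0],0,-1]]}}

```text
t: 11.43
eef_pos: [496.7, 38.9, 303.6]
tcp_rot: [-3.141, 0.002, -2.664]
ft_force: [0.4, -0.8, 8.9]
opening: 0.144
grip_force: 30.0
```

```bash
cat > st.py <<'E'
from h import *
s=env.state(); print(np.round(s["eef_pos"],2),np.round(s["tcp_rot"],4),np.round(s["ft_force"],2),np.round(s["moment"],3),np.round(s["tau"],2),s["t"])
E
python3 st.py
```

```text
[496.72  38.88 303.63] [-3.1407e+00  1.5000e-03 -2.6635e+00] [ 0.43 -0.85  8.93] [-0.074  0.151  0.018] [  0.17 -46.29 -15.83   0.13  -0.09   0.46] 11.4333
```

>>> {"fn": "move_arm", "kwargs": {"commands": [[[0,0,0],-0.3,-1],[[0,0,0],-0.3,-1],[[0,0,0],-0.3,-1],[[0,0,0],0,-1]]}}

```text
t: 11.77
eef_pos: [496.7, 38.9, 303.5]
tcp_rot: [-3.141, 0.002, -2.736]
ft_force: [-0.1, 0.4, 8.3]
opening: 0.146
grip_force: 30.0
```

```bash
python3 st.py
```

```text
[496.73  38.91 303.54] [-3.1408e+00  1.6000e-03 -2.7356e+00] [-0.09  0.37  8.33] [-0.011  0.036  0.024] [ 1.000e-02 -4.685e+01 -1.580e+01  5.000e-02  6.000e-02  4.600e-01] 11.7667
```

>>> {"fn": "move_arm", "kwargs": {"commands": [[[0,0,0],-0.3,-1],[[0,0,0],-0.3,-1],[[0,0,0],-0.3,-1],[[0,0,0],0,-1]]}}

```text
t: 12.1
eef_pos: [496.7, 39.0, 303.3]
tcp_rot: [-3.141, 0.001, -2.808]
ft_force: [-0.0, 0.7, 5.3]
opening: 0.149
grip_force: 30.0
```

```bash
python3 st.py
```

```text
[496.65  38.97 303.34] [-3.1412e+00  1.3000e-03 -2.8075e+00] [-0.04  0.75  5.27] [ 0.076 -0.008  0.079] [-2.200e-01 -4.800e+01 -1.625e+01 -3.000e-02  1.200e-01  4.700e-01] 12.1
```

>>> {"fn": "move_arm", "kwargs": {"commands": [[[0,0,-0.003],-0.2,-1],[[0,0,-0.003],-0.2,-1],[[0,0,-0.003],-0.2,-1],[[0,0,0],0,-1]]}}

```text
t: 12.43
eef_pos: [496.6, 39.0, 302.9]
tcp_rot: [-3.141, 0.001, -2.855]
ft_force: [1.2, 0.8, 3.1]
opening: 0.143
grip_force: 30.0
```

```bash
python3 st.py
```

```text
[496.63  38.97 302.86] [-3.1414e+00  1.1000e-03 -2.8546e+00] [1.23 0.8  3.08] [ 0.165 -0.262 -0.056] [ -0.36 -49.02 -16.16  -0.19   0.45   0.27] 12.4333
```

>>> {"fn": "move_arm", "kwargs": {"commands": [[[0,0,-0.004],-0.25,-1],[[0,0,-0.004],-0.25,-1],[[0,0,-0.004],-0.25,-1],[[0,0,-0.004],-0.25,-1],[[0,0,0],0,-1]]}}

```text
t: 12.85
eef_pos: [496.3, 38.9, 302.0]
tcp_rot: [3.141, -0.001, -2.935]
ft_force: [0.1, -0.4, 0.7]
opening: 0.143
grip_force: 30.0
```

```bash
python3 st.py
```

```text
[496.34  38.91 302.02] [ 3.1414e+00 -6.0000e-04 -2.9345e+00] [ 0.11 -0.43  0.71] [ 0.016  0.056 -0.039] [ 8.000e-02 -5.018e+01 -1.744e+01 -2.000e-02  2.000e-02  3.500e-01] 12.85
```

A true start: it descends freely with no binding. Continue.

>>> {"fn": "move_arm", "kwargs": {"commands": [[[0,0,-0.005],-0.25,-1],[[0,0,-0.005],-0.25,-1],[[0,0,-0.005],-0.25,-1],[[0,0,-0.005],-0.25,-1],[[0,0,0],0,-1]]}}

```text
t: 13.27
eef_pos: [496.4, 38.9, 301.5]
tcp_rot: [3.141, -0.0, -3.014]
ft_force: [0.9, -0.5, 1.1]
opening: 0.144
grip_force: 30.0
```

```bash
python3 st.py
```

```text
[496.43  38.95 301.54] [ 3.1415 -0.     -3.0144] [ 0.87 -0.54  1.08] [-0.044  0.073 -0.011] [ 1.000e-02 -5.017e+01 -1.736e+01 -4.000e-02  4.000e-02  3.500e-01] 13.2667
```

>>> {"fn": "move_arm", "kwargs": {"commands": [[[0,0,-0.005],-0.25,-1],[[0,0,-0.005],-0.25,-1],[[0,0,-0.005],-0.25,-1],[[0,0,-0.005],-0.25,-1],[[0,0,0],0,-1]]}}

```text
t: 13.68
eef_pos: [496.5, 38.9, 301.2]
tcp_rot: [-3.141, 0.0, -3.094]
ft_force: [0.3, -0.7, 5.8]
opening: 0.142
grip_force: 30.1
```

```bash
python3 st.py
```

```text
[496.5   38.89 301.19] [-3.1413e+00  4.0000e-04 -3.0940e+00] [ 0.28 -0.66  5.8 ] [-0.188  0.156  0.422] [  0.06 -48.27 -16.6    0.56  -0.05   0.83] 13.6833
```

>>> {"fn": "move_arm", "kwargs": {"commands": [[[0,0,-0.003],-0.1,-1],[[0,0,-0.003],-0.1,-1],[[0,0,0],0,-1],[[0,0,0],0,-1]]}}

```text
t: 14.02
eef_pos: [496.5, 38.9, 301.2]
tcp_rot: [-3.141, 0.001, -3.108]
ft_force: [-0.6, -0.6, 6.8]
opening: 0.148
grip_force: 30.3
```

```bash
python3 st.py
```

```text
[496.5   38.9  301.16] [-3.1412e+00  6.0000e-04 -3.1084e+00] [-0.63 -0.64  6.76] [-0.208  0.223  0.621] [ -0.09 -47.4  -16.44   0.69  -0.19   0.66] 14.0167
```

>>> {"fn": "move_arm", "kwargs": {"commands": [[[0,0,0],-0.1,-1],[[0,0,0],0,-1],[[0,0,0],0,-1]]}}

```text
t: 14.27
eef_pos: [496.5, 38.9, 301.2]
tcp_rot: [-3.141, 0.001, -3.116]
ft_force: [-0.8, -1.5, 6.5]
opening: 0.146
grip_force: 30.4
```

```bash
python3 st.py
```

```text
[496.48  38.93 301.18] [-3.1411e+00  6.0000e-04 -3.1162e+00] [-0.76 -1.46  6.52] [-0.223  0.221  0.711] [ -0.17 -47.38 -16.43   0.74  -0.19   0.73] 14.2667
```

A firm stop: the moment rises linearly to 0.7 N m with no further descent, after about 32°. Relieve the twist, let go and rise.

>>> {"fn": "move_arm", "kwargs": {"commands": [[[0,0,0.01],0.3,-1],[[0,0,0],0.15,-1],[[0,0,0],0,0],[[0,0,0],0,0],[[0,0,0],0,0],[[0,0,0],0,0],[[0,0,0],0,0],[[0,0,0],0,0],[[0,0,0],0,0],[[0,0,0],0,0],[[0,0,0],0,0],[[0,0,0],0,0]]}}

```text
t: 15.27
eef_pos: [496.4, 38.9, 301.1]
tcp_rot: [3.142, 0.0, -3.081]
ft_force: [0.0, -0.7, 0.3]
opening: 0.502
grip_force: 0.0
```

```bash
python3 st.py; python3 -c "
from h import *
print(env.state()['opening'],env.state()['grip_force'])"
```

```text
[496.45  38.92 301.08] [ 3.1415  0.     -3.0806] [ 0.04 -0.66  0.27] [0.073 0.02  0.012] [ 0.000e+00 -5.068e+01 -1.752e+01 -3.000e-02  8.000e-02  0.000e+00] 15.2667
0.50204098055557 0.0
```

Before leaving, I'll test the stop again: regrip (which re-centres the stopper) and turn with no downward press.

>>> {"fn": "move_arm", "kwargs": {"commands": [[[0,0,0],0,-1],[[0,0,0],0,-1],[[0,0,0],0,-1],[[0,0,0],0,-1],[[0,0,0],0,-1],[[0,0,0],0,-1],[[0,0,0],0,-1],[[0,0,0],0,-1],[[0,0,0],0,-1],[[0,0,0],0,-1],[[0,0,0],0,-1],[[0,0,0],0,-1]]}}

```text
t: 16.27
eef_pos: [496.5, 38.9, 301.1]
tcp_rot: [3.142, 0.0, -3.081]
ft_force: [0.2, -0.9, 0.3]
opening: 0.147
grip_force: 29.9
```

```bash
python3 st.py
```

```text
[496.46  38.89 301.09] [ 3.1416e+00  1.0000e-04 -3.0806e+00] [ 0.19 -0.88  0.29] [-0.245  0.027  0.141] [  0.33 -50.52 -17.37   0.32   0.11   0.17] 16.2667
```

>>> {"fn": "move_arm", "kwargs": {"commands": [[[0,0,0],-0.15,-1],[[0,0,0],-0.15,-1],[[0,0,0],0,-1]]}}

```text
t: 16.52
eef_pos: [496.5, 38.9, 301.1]
tcp_rot: [-3.142, 0.0, -3.105]
ft_force: [-0.5, -1.2, 0.7]
opening: 0.147
grip_force: 30.0
```

```bash
python3 st.py
```

```text
[496.46  38.93 301.08] [-3.1415  0.     -3.1053] [-0.5  -1.23  0.7 ] [-0.277  0.035  0.479] [  0.07 -50.44 -17.32   0.56   0.11   0.66] 16.5167
```

The stop is at the same angle (yaw ≈ -3.07) without press, so it is the true end stop. Relieve, release, rise and look.

>>> {"fn": "move_arm", "kwargs": {"commands": [[[0,0,0],0.3,-1],[[0,0,0],0.1,-1],[[0,0,0],0,0],[[0,0,0],0,0],[[0,0,0],0,0],[[0,0,0],0,0],[[0,0,0],0,0],[[0,0,0],0,0],[[0,0,0],0,0],[[0,0,0],0,0],[[0,0,0.3],0,0],[[0,0,0.7],0,0],[[0,0,0.9],0,0],[[0,0,0.9],0,0],[[0,0,0.9],0,0],[[0.9,0,0],0,0],[[0.9,0,0],0,0],[[0,0,0],0,0],[[0,0,0],0,0]]}}

```text
t: 18.1
eef_pos: [550.8, 38.9, 412.3]
tcp_rot: [3.141, 0.0, -3.073]
ft_force: [-0.5, -0.9, -0.7]
opening: 0.501
grip_force: 0.0
```

```bash
python3 st.py; python3 - <<'E'
from h import *
c=read_camera("wrist"); r=rect(c,495.8,39,134,50,500)
b=rect(c,495.8,39,107.5,50,500); print(-ray(c,0)[0].T@ray(c,0)[1])
t=read_camera("scene"); u=proj(t,[495,39,105]).astype(int); k=cv2.resize(t["image"][u[1]-25:u[1]+35,u[0]-30:u[0]+30],(300,300),interpolation=cv2.INTER_CUBIC)
k=cv2.copyMakeBorder(k,0,200,0,0,cv2.BORDER_CONSTANT)
save(np.clip(np.hstack([b,k]).astype(float)*2,0,255).astype(np.uint8),"e1.png")
E
```

```text
[550.83  38.92 412.32] [ 3.1415  0.     -3.0726] [-0.49 -0.86 -0.7 ] [-0.012  0.024  0.033] [-1.800e-01 -5.196e+01 -2.666e+01 -4.000e-02  1.000e-02  1.000e-02] 18.1
[475.84285994  34.09584349 393.1564993 ]
```

View pics/e1.png

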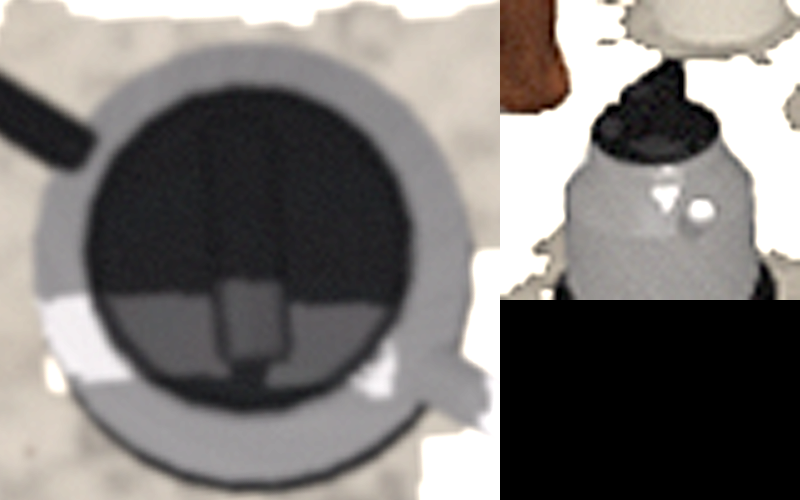

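The stopper sits flush and upright: cover centred in the mouth at (250,248), bar about 4° off x, and the scene view shows the cover level on the rim. Handing in.

```bash
python3 -c "
from h import *
print(env.job_done())"
```

```text
the job is handed in; nothing more can be done
None
```

The small black stopper is screwed clockwise about 31° to its firm end stop in the pot's mouth, let go and upright, and the job is handed in (no verdict came back). By the arm's reading its underside stands about 73 to 74 mm above the pot's underside, near the top of the 71 to 74.5 mm range.

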